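# Dress the plaster-ear exhibit

## Robot

A 6-joint arm with a two-finger parallel gripper is mounted at the origin on the work surface. World frame = base frame: x ahead of the robot, y to its left, z up, the work surface at z = 0. Lengths are in m, angles in rad, forces in N, time in s.
With the tool pointing down it reaches from about 0.35 to 0.775 m from the base axis. Payload 7.3 kg.
Tool frame: the origin (TCP) lies at the centre of the arm's flange, where the gripper is bolted on; the fingertips stand 178 mm ahead of it and the grasp point (between the pads) lies 159 mm ahead of it (tip_extent is the distance from the TCP to the fingertips, in m); z points along the fingers, y is the line along which they close (so a half turn about z gives the same grasp; the last joint's range is limited). The gripper opens to 92 mm and grips with 3 to 60 N. Pads are 19 mm wide; open, the fingers measure 130 mm over their backs; the gripper's body (75 mm by 190 mm) begins 47 mm behind the grasp point.
Start: joints at [-1.272, 0.342, 1.524, -0, 1.275, -0.146], TCP at [0.226, -0.474, 0.405] pointing down, gripper open.
Joint ranges: [-2.53, 2.53], [-0.77, 2.02], [0.04, 2.7], [-1, 4.14], [0.28, 2.66], [-3.11, 3.11]. Speed limits (rad/s): [2.57, 2.57, 3.14, 3.14, 3.14, 3.14].

## Interface

Orientations are given as [roll, pitch, yaw] about the fixed x, y, z axes, in that order (R = Rz(yaw) Ry(pitch) Rx(roll)).
In Python, from cell import * gives the robot as it stands.
- The arm moves only by the tool arm_command, never from a script. Its arguments are lists of equal length, an entry for each row: "xyz": the shift along the world's x, y, z in mm, a list of three; "spin": the turn about the world's z in degrees. In form: {"xyz": [[tx, ty, tz], ...], "spin": [spin, ...]}. A call has 1 to 20 rows; each row shifts and turns the commanded pose from where the row before left it; what a row does not reach is not made up. A row lasts 1/10 s, in which the tool goes at most 50 mm and 8.59 degrees, less where a joint would pass 70% of its speed; a pose out of reach is approached as far as the arm can. A call with a gripper value outside its range is refused whole. "jaw" is the opening, from -1 (shut) to 1 (fully open), set as the call begins (left out, the last holds). The fingers move at their own pace and stop on an object; "squeeze" is the grip in N (left out, the last holds). Time passes only in rows, so rows that do not move let the fingers close. It gives the time, the measured TCP pose, the force, the opening and the grip force at its end, in the units of the state.
- observe(): the state, without advancing time (a new reading comes with each control period).
- read_camera(name): name is "scene" or "top"; returns a dict with "img" (384x512x3 uint8, red, green, blue), "depth" (384x512 float32, m along the optical axis (not along the pixel's ray), 0 where there is no reading), "fx", "fy", "cx", "cy" (pixels), "dist_coeffs" ([k1, k2, p1, p2, k3] as OpenCV has them; the pictures are not rectified), "world_from_camera" (4x4, takes a point from camera to world coordinates). Camera axes: x right, y up, looking along -z (the intrinsics and any distortion apply to the point x, -y, -z); pixel columns grow to the right and rows downward; lengths in m; the calibration is good to about 2 mm. A picture is of the moment at which its call begins.
- hand_in(): hands the job in; it is judged then, once.
The state is a dict: "time": time; "qpos": joint angles; "qvel": joint speeds; "joint_efforts": joint torques, N m; "tool_pos": TCP position; "tool_rot": TCP orientation; "contact_force": force on the tool from outside, world axes, zero at the start; "torque": the same for the moment, N m; "opening": finger opening in m; "grip_force": force on a finger pad.
Only numpy, scipy, OpenCV 4.12 (cv2) and the standard library are available. Lean on these libraries where they do the work, as an engineer would, in place of code of your own. Each camera call takes 0.05 s, during which the arm holds its last target. There are 200 camera calls.

## Task

Dress the ear exhibit on the bench: lift the plywood plate with the plaster ear straight up off the jig's two pins without cocking it, lay it in the middle of the round wooden plinth, and put the glass dome over it, centred on the plinth and without knocking the plate. Stand the corked conical flask in the middle of the square riser, and the small dropper bottle on the bench midway between plinth and riser, in line with the two. Set everything down gently without dropping it, leave all four upright, and do not shift the preserving jar of eyeballs or the bowl of cast hands.

Things in the scene. Friction and masses are not known exactly. Their poses are not given: they have to be found in the camera images.
- plinth: Target, fixed to the bench: round plinth of dark wood, 150 mm across at the foot, flat top 144 mm across, 25 mm high. Origin: centre of its underside; z up; its x axis lies along the line through the centres of plinth and riser (either way round). The riser's centre is always 220 mm from the plinth's, to its left or right.
- riser: Target, fixed to the bench: square block of mid-brown wood, 90 x 90 mm, 45 mm high, turned a little. Origin: centre of its underside; z up.
- jig: Aluminium jig fixed to the bench, far left or far right: base 130 (x) x 100 (y) x 10 mm, on it a seat block 62 (x) x 46 (y) mm, top at height 32 mm, with two upright steel locating pins, 6 mm thick, at x, y = (24, -19) and (-24, 19) mm, round tips at height 53 mm. Origin: centre of the base's underside; z up.
- plate: Loose, 0.11 kg: plywood plate 66 (x) x 56 (y) x 12 mm with a white plaster ear on top (56 x 34 mm, top 28 mm above the plate's underside). It starts on the jig's seat block, axes parallel to the jig's, underside at height 32 mm, two 8 mm holes over the pins; it overhangs the block 5 mm on each y side: grip it by these edges. Rising 21 mm clears the pins. Origin: centre of its underside; z up.
- dome: Loose, 0.26 kg: clear glass bell dome, open below, 120 mm outside and 112 mm inside diameter, glass 92 mm high, with a round dark wooden knob on top, 24 mm in diameter from height 102 to 116 mm (top at 120 mm). Origin: centre of its rim circle at the bottom; z up.
- flask: Loose, 0.13 kg: small conical (Erlenmeyer) flask of clear glass with a cork: base 64 mm in diameter, cone up to height 68 mm, neck 27 to 28 mm in diameter from 68 to 98 mm, rim (32 mm across) at 98 to 102 mm, cork top at 116 mm. Origin: centre of its underside; z up.
- bottle: Loose, 0.085 kg: small amber glass dropper bottle with a paper label: body 34 mm in diameter up to height 50 mm, black collar 23 mm in diameter from 60 to 78 mm, rubber bulb 16 mm in diameter above it up to 104 mm. Origin: centre of its underside; z up.
- jar: Bystander, loose, 0.42 kg: glass preserving jar full of eyeballs, 80 mm in diameter, 116 mm high, with a flat steel lid. Not to be shifted. Origin: centre of its underside.
- bowl: Bystander, loose, 0.45 kg: white plastic bowl heaped with orange cast hands, 150 mm across the rim, about 80 mm high over the hands. Not to be shifted. Origin: centre of its underside.

How it is judged:
At the end, for the whole second after the job is handed in: Plate flat on the plinth and the dome's rim flat on it over the plate, each within 12 mm of its centre; flask on the riser within 12 mm of its centre; bottle on the bench within 15 mm of midway between plinth and riser, along and across their line; all within 0.08 rad of upright and at rest (horizontal distance between each of plate, dome and plinth below 0.012 m and z of plate in the frame of plinth between 0.022 and 0.029 m and angle between each of plate, dome, flask, bottle's own z axis and vertical below 0.08 rad and z of dome in the frame of plinth between 0.022 and 0.029 m and horizontal distance between flask and riser below 0.012 m and z of flask in the frame of riser between 0.042 and 0.049 m and horizontal distance between bottle and plinth between 0.095 and 0.125 m and horizontal distance between bottle and riser between 0.095 and 0.125 m and y of bottle in the frame of plinth between -0.015 and 0.015 m and height (world z) of bottle below 0.006 m and linear speed of each of plate, dome, flask, bottle below 0.02 m/s and angular speed of each of plate, dome, flask, bottle below 0.2 rad/s); the robot touches nothing.
It fails at once if the ear plate is cocked (over 0.12 rad) while still on the jig's pins (horizontal distance between plate and jig below 0.02 m and z of plate in the frame of jig below 0.05 m and angle between plate's own z axis and vertical above 0.12 rad).
It fails at once if the dome knocks the ear plate (over 4 N) (contact force between dome and plate above 4 N).
It fails at once if the dome or the flask is slammed down (over 80 N on plinth or riser) (contact force between dome and plinth above 80 N or contact force between flask and riser above 80 N).
It fails at once if the plate, dome, flask or bottle is dropped (falls faster than 0.35 m/s out of the fingers) ((linear speed of plate above 0.35 m/s and contact force between plate and the fingers below 0.1 N) or (linear speed of dome above 0.35 m/s and contact force between dome and the fingers below 0.1 N) or (linear speed of flask above 0.35 m/s and contact force between flask and the fingers below 0.1 N) or (linear speed of bottle above 0.35 m/s and contact force between bottle and the fingers below 0.1 N)).
It fails at once if the preserving jar or the bowl of hands is shifted by more than 20 mm (distance of any of jar, bowl from where it was at the start of the episode above 0.02 m).
It also fails if it takes over 112 s, if anything falls off the work surface, if the arm or the gripper's body presses on something with over 40 N, if the wrist force passes 120 N, or if a joint passes its speed limit or range.

## Working session

There is one attempt and no reset: what is moved stays moved. The work goes in short steps, Python scripts to look and compute and a tool call to move; the robot and the scene stay as the last step left them, time stands still between calls to the robot, and variables do not carry over. Pictures are saved under pics/ and viewed, at most 14 in all, crops included, and the job is handed in when it is done.

Besides the shell and the picture viewer there is one more tool, called after ">>>" as a command line: name --pt "numbers of a row" for each row, then --argument value for the rest. arm_command: Moves the arm, as the interface text tells. Its arguments: {"type":"object","properties":{"xyz":{"type":"array","items":{"type":"array","items":{"type":"number"}}},"spin":{"type":"array","items":{"type":"number"}},"jaw":{"type":"number"},"squeeze":{"type":"number"}},"required":["xyz","spin"]}

```bash
ls; mkdir -p pics
cat > h.py <<'E'
import numpy as np, cv2
from cell import *
def cap(name,fn=None):
    c=read_camera(name)
    if fn: cv2.imwrite(fn,c["img"][:,:,::-1])
    return c
def ray(c,u,v):
    K=np.array([[c["fx"],0,c["cx"]],[0,c["fy"],c["cy"]],[0,0,1.]])
    p=cv2.undistortPoints(np.array([[[u,v]]],float),K,np.array(c["dist_coeffs"],float))[0,0]
    T=np.array(c["world_from_camera"]); return T[:3,3],T[:3,:3]@np.array([p[0],-p[1],-1.])
def onz(c,u,v,z):
    o,d=ray(c,u,v); return o+d*(z-o[2])/d[2]
def cloud(c):
    K=np.array([[c["fx"],0,c["cx"]],[0,c["fy"],c["cy"]],[0,0,1.]])
    h,w=c["depth"].shape; vv,uu=np.mgrid[:h,:w]
    p=cv2.undistortPoints(np.stack([uu,vv],-1).reshape(-1,1,2).astype(float),K,np.array(c["dist_coeffs"],float)).reshape(h,w,2)
    d=c["depth"]; T=np.array(c["world_from_camera"])
    P=np.stack([p[...,0]*d,-p[...,1]*d,-d],-1)
    W=P@T[:3,:3].T+T[:3,3]; W[d==0]=np.nan; return W
E
python3 - <<'E'
from h import *
for n in("scene","top"):
    c=cap(n,f"pics/{n}0.png"); print(n,c["fx"],c["cx"],c["cy"],c["dist_coeffs"],np.round(c["world_from_camera"],3).tolist())
    np.save(n+"0.npy",c,allow_pickle=True)
print(observe())
E
```

```text
pics
scene 433.02192094768645 251.432252093733 189.5581598660623 [-0.15115334  0.          0.          0.          0.        ] [[0.685, -0.529, 0.502, 1.023], [0.729, 0.515, -0.452, -0.438], [-0.019, 0.675, 0.738, 0.788], [0.0, 0.0, 0.0, 1.0]]
top 380.0936659729091 261.7658895486909 188.49833898435952 [-0.11654052  0.          0.          0.          0.        ] [[0.016, 0.995, -0.102, 0.449], [-1.0, 0.016, 0.0, -0.017], [0.002, 0.102, 0.995, 1.079], [0.0, 0.0, 0.0, 1.0]]
{'time': 0.1, 'qpos': array([-1.27201491e+00,  3.42639301e-01,  1.52491583e+00, -2.70175292e-06,
        1.27541405e+00, -1.45984805e-01]), 'qvel': array([-0.00112592, -0.00266027, -0.00278936, -0.00025202,  0.00032348,
       -0.00087443]), 'joint_efforts': array([ 1.02245183e-03, -4.32006097e+01, -2.44694120e+01,  7.19212135e-02,
        5.26149804e-02, -6.17458477e-05]), 'tool_pos': array([ 0.22587   , -0.47379185,  0.40412341]), 'tool_rot': array([-3.14023040e+00, -1.97682256e-04,  4.44766880e-01]), 'contact_force': array([0.51476671, 0.50248489, 0.36409473]), 'torque': array([0.00381596, 0.01777444, 0.01606951]), 'grip_force': 0.0, 'opening': 0.09193666705353794}
```

View pics/top0.png

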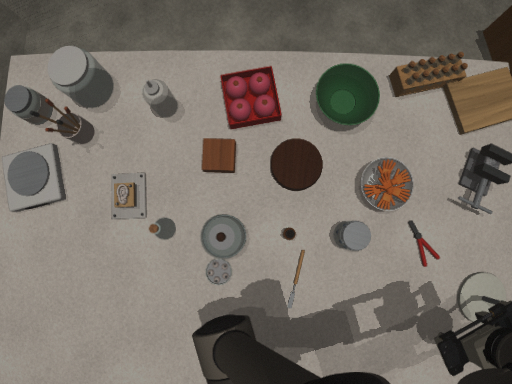

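View pics/scene0.png

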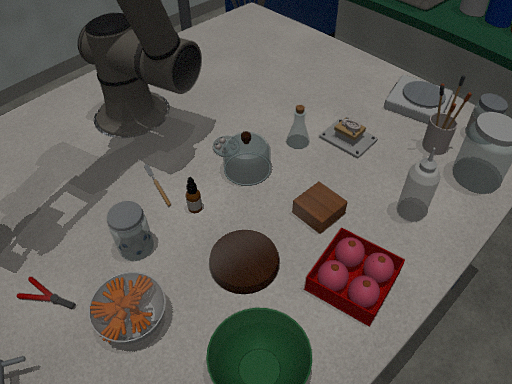

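The top view shows the plinth at (296,164), riser (219,155), jig with plate (128,196), flask cork (154,229), dome knob (221,237), bottle (289,233), jar (352,235) and bowl (387,184). The scene view shows the same layout with all items upright: plinth (244,261), riser (320,207), plate (350,128), flask (298,127), dome knob (246,137) and bottle (194,195).

```bash
cat > meas.py <<'E'
from h import *
c=np.load("top0.npy",allow_pickle=True).item(); s=np.load("scene0.npy",allow_pickle=True).item()
def blob(c,box,f,z,rect=False):
    x0,y0,x1,y1=box; hsv=cv2.cvtColor(c["img"],cv2.COLOR_RGB2HSV).astype(int)
    m=np.zeros(hsv.shape[:2],np.uint8); m[y0:y1,x0:x1]=f(hsv)[y0:y1,x0:x1]
    k=max(cv2.findContours(m,0,2)[0],key=cv2.contourArea)[:,0,:]
    P=np.array([onz(c,u,v,z)[:2] for u,v in k.astype(float)])*1000
    r=cv2.minAreaRect(P.astype(np.float32)); (cx,cy),R=cv2.minEnclosingCircle(P.astype(np.float32))
    mu=cv2.moments(k); return np.round([*r[0],*r[1],r[2]],1),np.round([cx,cy,R]),np.round([mu['m10']/mu['m00'],mu['m01']/mu['m00']],1)
brown=lambda h:((h[...,1]>90)&(h[...,2]<200))
dark=lambda h:h[...,2]<60
print("plinth",blob(c,(262,130,330,198),lambda h:h[...,2]<75,.025))
print("riser",blob(c,(195,130,242,178),lambda h:h[...,1]>110,.045))
print("jigplate",blob(c,(112,178,142,215),lambda h:h[...,1]>70,.044))
print("knob",blob(c,(205,225,240,250),dark,.112))
print("cork",blob(c,(145,220,162,238),lambda h:h[...,1]>90,.113))
print("bulb",blob(c,(278,224,300,243),lambda h:h[...,2]<70,.09))
print("S knob",blob(s,(235,125,260,146),dark,.111))
print("S cork",blob(s,(290,100,310,116),lambda h:h[...,1]>90,.109))
print("S plinth",blob(s,(200,225,285,295),lambda h:h[...,2]<80,.025))
print("S bottle",blob(s,(182,172,206,215),lambda h:h[...,2]<70,.069))
W=cloud(c)
for n,(u,v) in dict(plinth=(296,164),riser=(219,155),ear=(125,195),knob=(221,237),cork=(154,229),bulb=(289,233),jar=(355,235),bowl=(387,184),disc=(219,271)).items(): print(n,np.round(W[v,u]*1000))
for n,b in dict(jig=(105,168,150,222)).items():
    w=W[b[1]:b[3],b[0]:b[2]].reshape(-1,3)*1000
    for lo,hi in((6,14),(40,47),(38,70)):
        q=w[(w[:,2]>lo)&(w[:,2]<hi)]
        if len(q)>5: print(n,lo,len(q),q.mean(0).round(),cv2.minAreaRect(q[:,:2].astype(np.float32)))
im=c["img"][165:250,95:245]; cv2.imwrite("pics/crop.png",cv2.resize(im[:,:,::-1],None,fx=5,fy=5,interpolation=cv2.INTER_CUBIC))
E
python3 meas.py
```

```text
plinth (array([ 627.5, -113.8,  145.3,  143.7,    0.9]), array([ 628., -112.,   74.]), array([295.9, 164.3]))
riser (array([646.9, 104.1,  89.6,  92.8,  88.8]), array([647., 105.,  60.]), array([218.6, 154.5]))
jigplate (array([532.7, 365.1,  65.6,  57.4,   2.8]), array([533., 365.,  42.]), array([124. , 194.5]))
knob (array([424.7,  84.1,  17.7,  20.3,   1.1]), array([425.,  85.,  11.]), array([220.5, 236.4]))
cork (array([442.6, 259. ,  20.4,  20.9,   1.4]), array([442., 259.,  11.]), array([153.2, 228.2]))
bulb (array([436.1, -88.3,  25.8,  28.5,   0.7]), array([435., -88.,  16.]), array([288.6, 233. ]))
S knob (array([430.1,  82.1,  21.7,  40.5,  46.9]), array([430.,  82.,  21.]), array([245.5, 137.2]))
S cork (array([443.9, 260.3,  20.7,  34.4,  42.6]), array([443., 259.,  17.]), array([299.5, 108.6]))
S plinth (array([ 638.5, -118. ,  146.6,  156.2,   46. ]), array([ 639., -118.,   80.]), array([243.9, 261.6]))
S bottle (array([ 451.9, -101.7,   30.6,  109.9,   59.8]), array([ 453., -100.,   55.]), array([192.9, 193.5]))
plinth [ 628. -112.   24.]
riser [647. 103.  44.]
ear [530. 356.  61.]
knob [424.  83. 120.]
cork [440. 256. 113.]
bulb [436. -89. 101.]
jar [ 433. -256.  116.]
bowl [ 571. -357.   68.]
disc [325.  99.   2.]
jig 6 1005 [532. 359.  10.] ((532.654541015625, 374.57208251953125), (131.15057373046875, 121.78007507324219), 2.975675106048584)
jig 40 280 [530. 364.  44.] ((532.5844116210938, 365.9488220214844), (67.19186401367188, 58.30350112915039), 4.057509422302246)
jig 38 497 [532. 364.  48.] ((532.5560913085938, 366.3478698730469), (67.19186401367188, 59.10356521606445), 4.057509422302246)
```

View pics/crop.png

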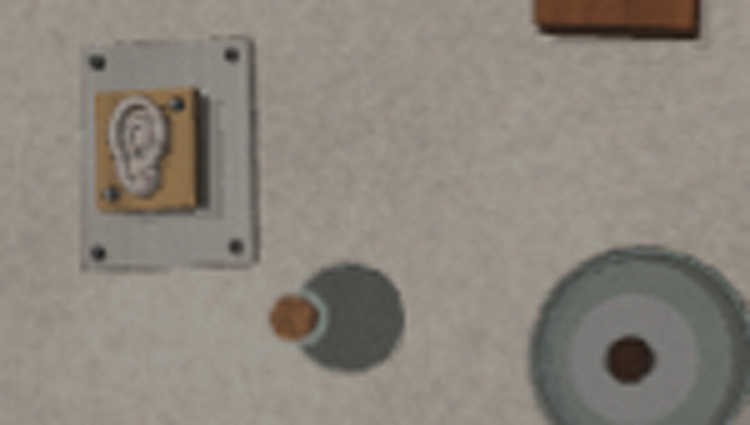

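The crop shows the plate square on the jig at about +3° yaw, with its long side along world x. The flask, dome and bottle stand well clear. The sizes match: plate 66x57, riser 90x92, and plinth to riser 218 mm. I'm moving to the plate now.

>>> arm_command --pt "15 42 0" --pt "15 42 0" --pt "15 42 0" --pt "15 42 0" --pt "15 42 0" --pt "15 42 0" --pt "15 42 0" --pt "15 42 0" --pt "15 42 0" --pt "15 42 0" --pt "15 42 0" --pt "15 42 0" --pt "15 42 0" --pt "15 42 0" --pt "15 42 0" --pt "15 42 0" --pt "15 42 0" --pt "15 42 0" --pt "15 42 0" --pt "15 42 0" --spin '[-1.1,-1.1,-1.1,-1.1,-1.1,-1.1,-1.1,-1.1,-1.1,-1.1,-1.1,-1.1,-1.1,-1.1,-1.1,-1.1,-1.1,-1.1,-1.1,-1.1]' --jaw 1

```text
time: 2.1
tool_pos: [0.5261, 0.3679, 0.4042]
tool_rot: [3.141, 0.001, 0.06]
contact_force: [-0.2, -0.6, 0.9]
opening: 0.0918
grip_force: 0.0
```

>>> arm_command --pt "3 0 -25" --pt "3 0 -25" --pt "0 0 -25" --pt "0 0 -25" --pt "0 0 -25" --pt "0 0 -20" --pt "0 0 -15" --pt "0 0 0" --pt "0 0 0" --pt "0 0 0" --spin '[0,0,0,0,0,0,0,0,0,0]'

```text
time: 3.1
tool_pos: [0.5322, 0.3663, 0.2458]
tool_rot: [-3.141, -0.002, 0.061]
contact_force: [-0.1, -0.3, -0.1]
opening: 0.0915
grip_force: 0.0
```

Run:
```python
from h import *
c=cap("scene"); im=c["img"][60:180,270:420]; cv2.imwrite("pics/a1.png",cv2.resize(im[:,:,::-1],None,fx=5,fy=5,interpolation=cv2.INTER_CUBIC))
print(observe()["tool_pos"])
```

```text
[0.53221462 0.36624354 0.24596032]
```

View pics/a1.png

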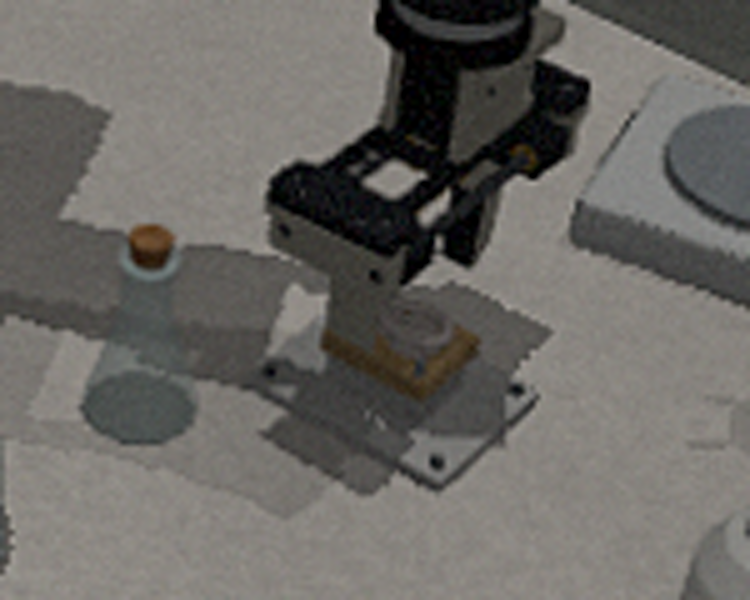

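The crop shows the fingers straddling the plate's two long edges above the jig, in line with it, with the flask clear. Next I lower to tip height 35 mm and close gently.

>>> arm_command --pt "0 -0.5 -11" --pt "0 0 -11" --pt "0 0 -11" --pt "0 0 0" --pt "0 0 0" --spin '[0,0,0,0,0]'

```text
time: 3.65
tool_pos: [0.5318, 0.3655, 0.2111]
tool_rot: [3.141, 0.001, 0.061]
contact_force: [0.3, -0.2, -0.1]
opening: 0.0919
grip_force: 0.0
```

>>> arm_command --pt "0 0 0" --pt "0 0 0" --pt "0 0 0" --pt "0 0 0" --pt "0 0 0" --pt "0 0 0" --pt "0 0 0" --pt "0 0 0" --pt "0 0 0" --pt "0 0 0" --spin '[0,0,0,0,0,0,0,0,0,0]' --jaw 0 --squeeze 8

```text
time: 4.65
tool_pos: [0.5319, 0.3659, 0.212]
tool_rot: [-3.141, -0.0, 0.061]
contact_force: [-1.9, 4.1, 1.5]
opening: 0.0557
grip_force: 8.0
```

>>> arm_command --pt "-0.3 0.6 0" --pt "0 0 0" --pt "0 0 0" --spin '[0,0,0]' --squeeze 15

```text
time: 4.95
tool_pos: [0.5318, 0.366, 0.2119]
tool_rot: [3.141, -0.0, 0.061]
contact_force: [-0.3, 0.1, 2.5]
opening: 0.0557
grip_force: 15.0
```

The side load is gone, so I'm lifting straight up slowly.

>>> arm_command --pt "0 0 1" --pt "0 0 1" --pt "0 0 1" --pt "0 0 1" --pt "0 0 1" --pt "0 0 1" --pt "0 0 1" --pt "0 0 1" --spin '[0,0,0,0,0,0,0,0]'

```text
time: 5.75
tool_pos: [0.5316, 0.3661, 0.2198]
tool_rot: [3.141, 0.0, 0.061]
contact_force: [1.0, 1.9, -2.0]
opening: 0.0558
grip_force: 15.0
```

>>> arm_command --pt "-0.1 0.2 2" --pt "0 0 2" --pt "0 0 2" --pt "0 0 2" --pt "0 0 2" --pt "0 0 2" --pt "0 0 2" --pt "0 0 2" --pt "0 0 2" --pt "0 0 2" --pt "0 0 4" --pt "0 0 8" --pt "0 0 15" --pt "0 0 20" --pt "0 0 20" --pt "0 0 10" --pt "0 0 0" --spin '[0,0,0,0,0,0,0,0,0,0,0,0,0,0,0,0,0]'

```text
time: 7.45
tool_pos: [0.5318, 0.3665, 0.3188]
tool_rot: [-3.14, -0.003, 0.061]
contact_force: [0.1, -0.3, -1.8]
opening: 0.0556
grip_force: 15.0
```

Run:
```python
from h import *
c=cap("scene"); im=c["img"][20:170,260:420]; cv2.imwrite("pics/a2.png",cv2.resize(im[:,:,::-1],None,fx=4,fy=4,interpolation=cv2.INTER_CUBIC))
```

```text
(no output)
```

View pics/a2.png

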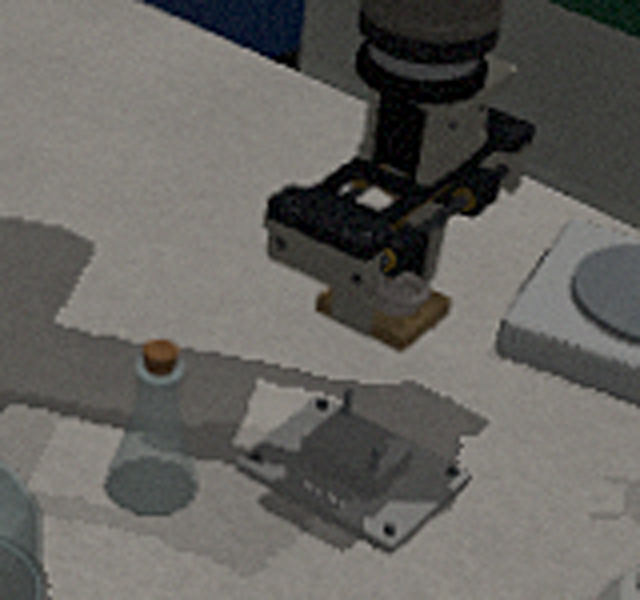

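The plate is off both pins and level, at about (385,320) in the crop. I'm carrying it to the plinth.

>>> arm_command --pt "2 -10 0" --pt "4 -20 0" --pt "6 -30 0" --pt "6 -30 0" --pt "6 -30 0" --pt "6 -30 0" --pt "6 -30 0" --pt "6 -30 0" --pt "6 -30 0" --pt "6 -30 0" --pt "6 -30 0" --pt "6 -30 0" --pt "6 -30 0" --pt "6 -30 0" --pt "6 -30 0" --pt "6 -30 0" --pt "4 -20 0" --pt "2 -9 0" --pt "0 0 0" --pt "0 0 0" --spin '[0,0,0,0,0,0,0,0,0,0,0,0,0,0,0,0,0,0,0,0]'

```text
time: 9.5
tool_pos: [0.6273, -0.1117, 0.3164]
tool_rot: [-3.141, 0.001, 0.061]
contact_force: [0.2, -0.6, -1.1]
opening: 0.0555
grip_force: 15.0
```

>>> arm_command --pt "0 -1 -10" --pt "0 0 -20" --pt "0 0 -20" --pt "0 0 -20" --pt "0 0 -15" --pt "0 0 -10" --pt "0 0 -3" --pt "0 0 -2" --pt "0 0 -2" --pt "0 0 -2" --pt "0 0 -2" --pt "0 0 0" --pt "0 0 0" --spin '[0,0,0,0,0,0,0,0,0,0,0,0,0]'

```text
time: 10.8
tool_pos: [0.6275, -0.1137, 0.2109]
tool_rot: [3.141, -0.0, 0.061]
contact_force: [0.4, -0.1, -2.4]
opening: 0.0559
grip_force: 15.0
```

>>> arm_command --pt "0 0 -1" --pt "0 0 -1" --pt "0 0 -1" --pt "0 0 -1" --pt "0 0 -1" --pt "0 0 0" --pt "0 0 0" --spin '[0,0,0,0,0,0,0]'

```text
time: 11.5
tool_pos: [0.6275, -0.1136, 0.2057]
tool_rot: [3.142, 0.0, 0.061]
contact_force: [0.3, 0.6, -1.9]
opening: 0.0558
grip_force: 15.0
```

>>> arm_command --pt "0 0 -0.5" --pt "0 0 -0.5" --pt "0 0 -0.5" --pt "0 0 0" --pt "0 0 0" --spin '[0,0,0,0,0]'

```text
time: 12.0
tool_pos: [0.6275, -0.1136, 0.2049]
tool_rot: [3.141, -0.0, 0.061]
contact_force: [-2.2, 0.3, 5.1]
opening: 0.0554
grip_force: 15.0
```

The plate is in contact, so I release and rise.

>>> arm_command --pt "0 0 0" --pt "0 0 0" --pt "0 0 0" --pt "0 0 0" --pt "0 0 0" --pt "0 0 0" --pt "0 0 5" --pt "0 0 10" --pt "0 0 20" --pt "0 0 30" --pt "0 0 40" --pt "0 0 40" --pt "0 0 40" --pt "0 0 15" --spin '[0,0,0,0,0,0,0,0,0,0,0,0,0,0]' --jaw 1

```text
time: 13.4
tool_pos: [0.6275, -0.1136, 0.4105]
tool_rot: [3.138, -0.008, 0.061]
contact_force: [0.7, 0.1, 0.6]
opening: 0.0917
grip_force: 0.0
```

>>> arm_command --pt "-10 10 0" --pt "-20 20 0" --pt "-20 20 0" --pt "-20 20 0" --pt "-20 20 0" --pt "-20 20 0" --pt "-20 20 0" --pt "-20 20 0" --pt "-20 20 0" --pt "-20 17 0" --pt "-13 11 0" --pt "0 0 -20" --pt "0 0 -30" --pt "0 0 -20" --pt "0 0 -20" --pt "0 0 0" --pt "0 0 0" --spin '[0,0,0,0,0,0,0,0,0,0,0,0,0,0,0,0,0]'

```text
time: 15.1
tool_pos: [0.4249, 0.0843, 0.3149]
tool_rot: [3.141, -0.001, 0.061]
contact_force: [0.6, 0.9, 0.7]
opening: 0.0916
grip_force: 0.0
```

Run:
```python
from h import *
exec(open("meas.py").read().split("brown=")[0])
c=cap("top","pics/t2.png"); s=cap("scene")
print(observe()["tool_pos"])
print("plate",blob(c,(265,135,328,195),lambda h:(h[...,2]>90),.037))
print("plinth",blob(c,(262,130,330,198),lambda h:(h[...,2]<75)|(h[...,1]>70),.025))
im=s["img"][50:300,150:350]; cv2.imwrite("pics/a3.png",cv2.resize(im[:,:,::-1],None,fx=2.4,fy=2.4,interpolation=cv2.INTER_CUBIC))
```

```text
[0.42502094 0.08436935 0.31548062]
plate (array([ 625.9, -112.3,  166.6,  174.6,    0.9]), array([ 626., -112.,  121.]), array([296. , 164.5]))
plinth (array([ 627.5, -112.6,  145.4,  141.2,    0.8]), array([ 628., -112.,   74.]), array([295.9, 164.3]))
```

View pics/a3.png

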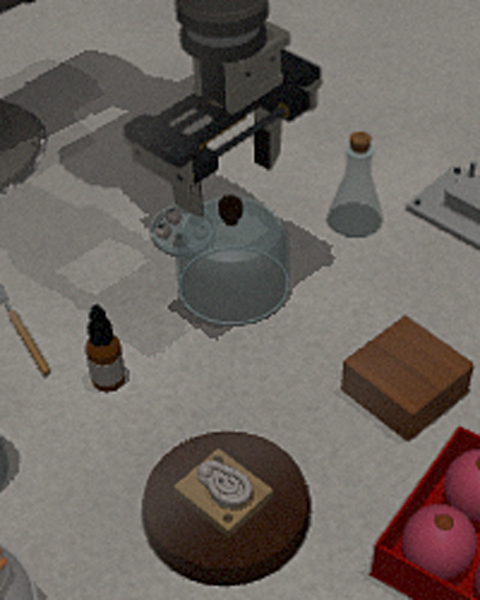

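View pics/t2.png

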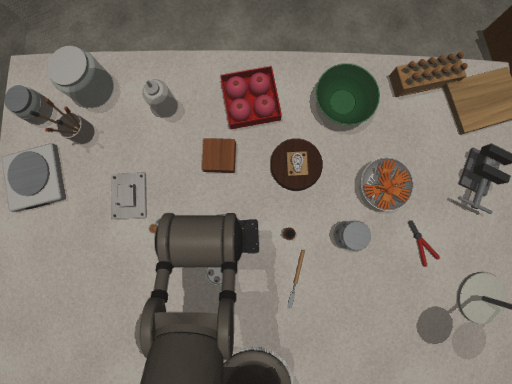

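The plate lies flat and centred, at about (297,163) in the top view. The fingers straddle the dome's knob, so I descend and grip.

>>> arm_command --pt "0 0 -10" --pt "0 0 -10" --pt "0 0 -10" --pt "0 0 -6" --pt "0 0 -4" --pt "0 0 0" --pt "0 0 0" --spin '[0,0,0,0,0,0,0]'

```text
time: 15.9
tool_pos: [0.4246, 0.0844, 0.2743]
tool_rot: [3.141, -0.0, 0.061]
contact_force: [-0.8, 0.3, -0.0]
opening: 0.0919
grip_force: 0.0
```

>>> arm_command --pt "0 0 0" --pt "0 0 0" --pt "0 0 0" --pt "0 0 0" --pt "0 0 0" --pt "0 0 0" --pt "0 0 0" --pt "0 0 0" --pt "0 0 0" --pt "0 0 0" --pt "0 0 0" --pt "0 0 0" --pt "0 0 0" --spin '[0,0,0,0,0,0,0,0,0,0,0,0,0]' --jaw -0.8 --squeeze 25

```text
time: 17.2
tool_pos: [0.4245, 0.0844, 0.2742]
tool_rot: [3.142, 0.0, 0.061]
contact_force: [0.8, 1.6, -1.5]
opening: 0.0229
grip_force: 25.0
```

>>> arm_command --pt "0 0 2" --pt "0 0 3" --pt "0 0 5" --pt "0 0 10" --pt "0 0 20" --pt "0 0 20" --pt "0 0 20" --pt "0 0 10" --pt "0 0 0" --pt "0 0 0" --pt "0 0 0" --spin '[0,0,0,0,0,0,0,0,0,0,0]'

```text
time: 18.3
tool_pos: [0.4242, 0.0844, 0.3633]
tool_rot: [3.142, 0.002, 0.061]
contact_force: [0.5, 0.0, -2.9]
opening: 0.0231
grip_force: 25.0
```

Run:
```python
from h import *
s=cap("scene")
im=s["img"][20:220,140:340]; cv2.imwrite("pics/a4.png",cv2.resize(im[:,:,::-1],None,fx=3,fy=3,interpolation=cv2.INTER_CUBIC))
```

```text
(no output)
```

View pics/a4.png

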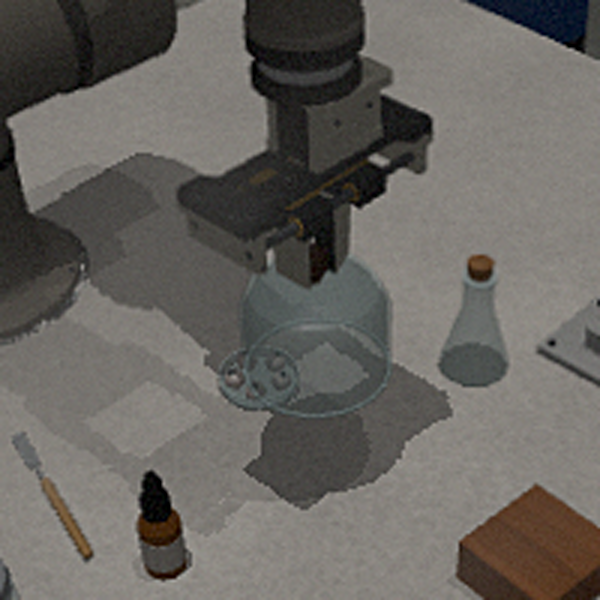

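The dome hangs level from its knob. I'm carrying it over the plinth with the rim about 89 mm up.

>>> arm_command --pt "5 -5 0" --pt "10 -10 0" --pt "12 -12 0" --pt "13 -13 0" --pt "13 -13 0" --pt "13 -13 0" --pt "13 -13 0" --pt "13 -13 0" --pt "13 -13 0" --pt "13 -13 0" --pt "13 -13 0" --pt "13 -13 0" --pt "13 -13 0" --pt "13 -13 0" --pt "13 -12 0" --pt "10 -8 0" --pt "6 -5 0" --pt "3 -2 0" --pt "0 0 0" --pt "0 0 0" --spin '[0,0,0,0,0,0,0,0,0,0,0,0,0,0,0,0,0,0,0,0]'

```text
time: 20.35
tool_pos: [0.6263, -0.1125, 0.3641]
tool_rot: [-3.141, 0.001, 0.061]
contact_force: [0.3, 0.4, -1.8]
opening: 0.023
grip_force: 25.0
```

Run:
```python
from h import *
s=cap("scene")
im=s["img"][100:310,150:350]; cv2.imwrite("pics/a5.png",cv2.resize(im[:,:,::-1],None,fx=2.8,fy=2.8,interpolation=cv2.INTER_CUBIC))
print(observe()["tool_pos"])
```

```text
[ 0.62627227 -0.11229467  0.36426841]
```

View pics/a5.png

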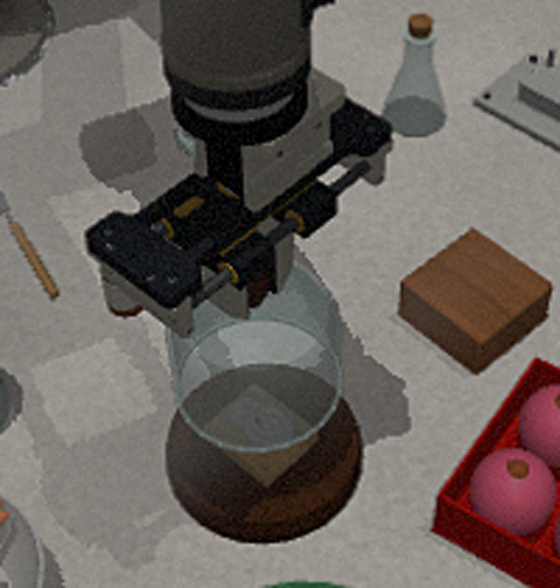

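The dome is upright and centred over the plate. Lowering.

>>> arm_command --pt "1 -0.5 -4" --pt "0 0 -5" --pt "0 0 -6" --pt "0 0 -6" --pt "0 0 -6" --pt "0 0 -6" --pt "0 0 -6" --pt "0 0 -6" --pt "0 0 -5" --pt "0 0 -4" --pt "0 0 -3" --pt "0 0 -2" --pt "0 0 -1" --pt "0 0 -1" --pt "0 0 0" --pt "0 0 0" --spin '[0,0,0,0,0,0,0,0,0,0,0,0,0,0,0,0]'

```text
time: 22.0
tool_pos: [0.6275, -0.1131, 0.3034]
tool_rot: [3.141, -0.0, 0.061]
contact_force: [-0.1, 0.3, -3.0]
opening: 0.0233
grip_force: 25.0
```

>>> arm_command --pt "0 0 -1" --pt "0 0 -1" --pt "0 0 -0.5" --pt "0 0 -0.5" --pt "0 0 -0.5" --pt "0 0 -0.5" --pt "0 0 0" --pt "0 0 0" --spin '[0,0,0,0,0,0,0,0]'

```text
time: 22.8
tool_pos: [0.6275, -0.1131, 0.2993]
tool_rot: [3.141, -0.0, 0.061]
contact_force: [-0.3, 0.5, -2.1]
opening: 0.0228
grip_force: 25.0
```

>>> arm_command --pt "0 0 -0.5" --pt "0 0 -0.5" --pt "0 0 -0.3" --pt "0 0 0" --pt "0 0 0" --spin '[0,0,0,0,0]'

```text
time: 23.3
tool_pos: [0.6276, -0.1128, 0.299]
tool_rot: [3.142, -0.001, 0.061]
contact_force: [-1.0, 2.4, 4.6]
opening: 0.023
grip_force: 25.0
```

>>> arm_command --pt "0 0 0" --pt "0 0 0" --pt "0 0 0" --pt "0 0 0" --pt "0 0 0" --pt "0 0 0" --pt "0 0 5" --pt "0 0 10" --pt "0 0 20" --pt "0 0 30" --pt "0 0 35" --spin '[0,0,0,0,0,0,0,0,0,0,0]' --jaw 1

```text
time: 24.4
tool_pos: [0.6273, -0.113, 0.3991]
tool_rot: [-3.141, 0.001, 0.061]
contact_force: [1.2, 0.3, 0.5]
opening: 0.0919
grip_force: 0.0
```

>>> arm_command --pt "-10 1.5 0" --pt "-15 2 0" --pt "-15 2 0" --pt "-15 2 0" --pt "-15 2 0" --pt "-15 2 0" --pt "-15 2 0" --pt "-15 2 0" --pt "-15 2 0" --pt "-15 2 0" --pt "-15 2 0" --pt "-15 2 0" --pt "-10 1 0" --pt "-6.5 0 0" --pt "0 0 -30" --pt "0 0 -40" --pt "0 0 -30" --pt "0 0 0" --pt "0 0 0" --spin '[6.5,6.5,6.5,6.5,6.5,6.5,6.5,6.5,6.5,6.5,6.5,6.5,6.5,2,0,0,0,0,0]'

```text
time: 26.3
tool_pos: [0.4365, -0.0888, 0.299]
tool_rot: [3.141, 0.0, 1.571]
contact_force: [0.5, -0.5, 0.7]
opening: 0.0917
grip_force: 0.0
```

Run:
```python
from h import *
s=cap("scene")
im=s["img"][80:300,140:350]; cv2.imwrite("pics/a6.png",cv2.resize(im[:,:,::-1],None,fx=2.7,fy=2.7,interpolation=cv2.INTER_CUBIC))
print(observe()["tool_pos"])
```

```text
[ 0.43670988 -0.08884254  0.29967566]
```

View pics/a6.png

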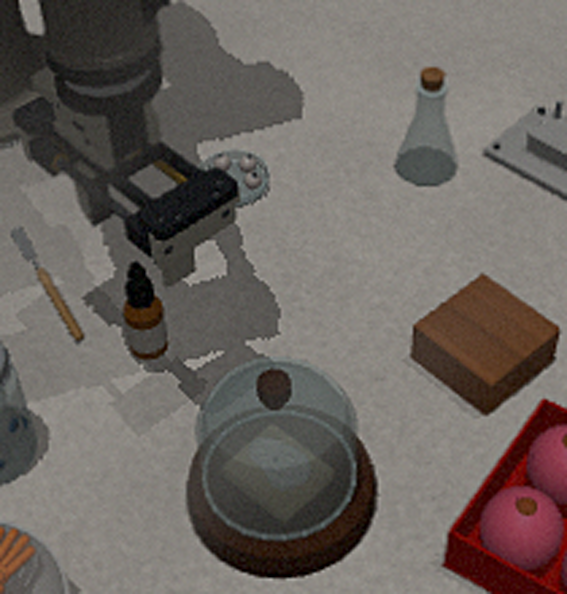

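The dome sits centred on the plinth over the plate. The fingers straddle the bottle's bulb, at about (137,270) in the crop. I go down and grip the collar.

>>> arm_command --pt "-0.5 0.5 -12" --pt "0 0 -12" --pt "0 0 -12" --pt "0 0 -12" --pt "0 0 -8" --pt "0 0 -4" --pt "0 0 0" --pt "0 0 0" --spin '[0,0,0,0,0,0,0,0]'

```text
time: 27.15
tool_pos: [0.4358, -0.0882, 0.2386]
tool_rot: [3.14, 0.0, 1.571]
contact_force: [0.2, -1.4, 0.5]
opening: 0.0917
grip_force: 0.0
```

>>> arm_command --pt "0 0 0" --pt "0 0 0" --pt "0 0 0" --pt "0 0 0" --pt "0 0 0" --pt "0 0 0" --pt "0 0 0" --pt "0 0 0" --pt "0 0 0" --pt "0 0 0" --pt "0 0 0" --pt "0 0 0" --pt "0 0 0" --spin '[0,0,0,0,0,0,0,0,0,0,0,0,0]' --jaw -0.8 --squeeze 12

```text
time: 28.45
tool_pos: [0.4355, -0.0881, 0.2379]
tool_rot: [3.142, -0.0, 1.571]
contact_force: [0.9, 1.1, -0.3]
opening: 0.0226
grip_force: 12.0
```

>>> arm_command --pt "0 0 2" --pt "0 0 4" --pt "0 0 6" --pt "0 0 10" --pt "0 0 20" --pt "0 0 10" --pt "0 0 0" --pt "0 0 0" --spin '[0,0,0,0,0,0,0,0]'

```text
time: 29.25
tool_pos: [0.4354, -0.088, 0.29]
tool_rot: [3.141, 0.0, 1.571]
contact_force: [1.1, 0.1, -2.2]
opening: 0.0227
grip_force: 12.0
```

>>> arm_command --pt "5 10 0" --pt "8 14 0" --pt "10 20 0" --pt "14 20 0" --pt "20 15 0" --pt "20 4.5 0" --pt "20 0 0" --pt "20 0 0" --pt "20 0 0" --pt "20 0 0" --pt "20 0 0" --pt "14 0 0" --pt "7 0 0" --pt "3.5 0 0" --pt "0 0 0" --pt "0 0 0" --spin '[0,0,0,0,0,0,0,0,0,0,0,0,0,0,0,0]'

```text
time: 30.85
tool_pos: [0.6365, -0.0044, 0.2897]
tool_rot: [-3.141, -0.0, 1.571]
contact_force: [0.6, 1.0, -0.9]
opening: 0.0226
grip_force: 12.0
```

>>> arm_command --pt "0 0 -8" --pt "0 0 -12" --pt "0 0 -12" --pt "0 0 -8" --pt "0 0 -4" --pt "0 0 -2" --pt "0 0 -1" --pt "0 0 -1" --pt "0 0 -1" --pt "0 0 0" --pt "0 0 0" --spin '[0,0,0,0,0,0,0,0,0,0,0]'

```text
time: 31.95
tool_pos: [0.637, -0.0046, 0.2411]
tool_rot: [3.141, 0.0, 1.571]
contact_force: [-0.2, -0.3, -0.6]
opening: 0.0223
grip_force: 12.0
```

>>> arm_command --pt "0 0 -1" --pt "0 0 -1" --pt "0 0 -0.5" --pt "0 0 -0.5" --pt "0 0 -0.5" --pt "0 0 0" --pt "0 0 0" --spin '[0,0,0,0,0,0,0]'

```text
time: 32.65
tool_pos: [0.637, -0.0046, 0.2378]
tool_rot: [3.141, 0.0, 1.571]
contact_force: [-2.1, 0.5, 2.1]
opening: 0.0226
grip_force: 12.1
```

>>> arm_command --pt "0 0 -0.3" --pt "0 0 0" --pt "0 0 0" --pt "0 0 0" --pt "0 0 0" --pt "0 0 0" --pt "0 0 0" --pt "0 0 5" --pt "0 0 10" --pt "0 0 20" --pt "0 0 30" --pt "0 0 35" --pt "0 0 20" --spin '[0,0,0,0,0,0,0,0,0,0,0,0,0]' --jaw 1

```text
time: 33.95
tool_pos: [0.6372, -0.0046, 0.3614]
tool_rot: [3.136, 0.001, 1.571]
contact_force: [0.4, 0.1, -0.8]
opening: 0.0919
grip_force: 0.0
```

>>> arm_command --pt "-10 14 0" --pt "-15 20 0" --pt "-20 27 0" --pt "-20 27 0" --pt "-20 27 0" --pt "-20 27 0" --pt "-20 27 0" --pt "-20 27 0" --pt "-20 27 0" --pt "-15 20 0" --pt "-10 14 0" --pt "-4.7 6.6 0" --pt "0 0 -20" --pt "0 0 -25" --pt "0 0 0" --pt "0 0 0" --spin '[0,0,0,0,0,0,0,0,0,0,0,0,0,0,0,0]'

```text
time: 35.55
tool_pos: [0.4428, 0.2587, 0.3127]
tool_rot: [3.142, 0.0, 1.57]
contact_force: [-0.4, 0.5, 0.2]
opening: 0.0915
grip_force: 0.0
```

Run:
```python
from h import *
s=cap("scene")
im=s["img"][20:300,150:420]; cv2.imwrite("pics/a7.png",cv2.resize(im[:,:,::-1],None,fx=2.1,fy=2.1,interpolation=cv2.INTER_CUBIC))
print(observe()["tool_pos"])
```

```text
[0.44291483 0.2588536  0.31328919]
```

View pics/a7.png

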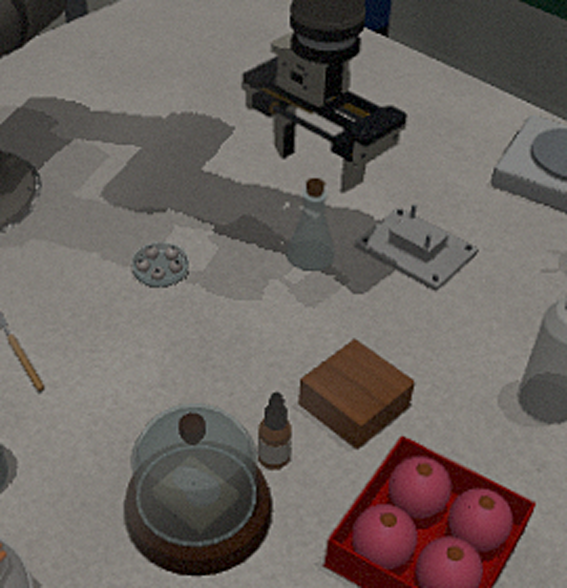

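The bottle stands upright between the plinth and riser, and the fingers straddle the flask's cork. I lower to the neck and grip.

>>> arm_command --pt "0 0 -12" --pt "0 0 -14" --pt "0 0 -14" --pt "0 0 -12" --pt "0 0 -10" --pt "0 0 -6" --pt "0 0 0" --pt "0 0 0" --spin '[0,0,0,0,0,0,0,0]'

```text
time: 36.4
tool_pos: [0.4425, 0.2591, 0.2443]
tool_rot: [3.141, -0.0, 1.571]
contact_force: [-0.8, -0.6, 0.1]
opening: 0.0919
grip_force: 0.0
```

>>> arm_command --pt "0 0 0" --pt "0 0 0" --pt "0 0 0" --pt "0 0 0" --pt "0 0 0" --pt "0 0 0" --pt "0 0 0" --pt "0 0 0" --pt "0 0 0" --pt "0 0 0" --pt "0 0 0" --pt "0 0 0" --pt "0 0 0" --spin '[0,0,0,0,0,0,0,0,0,0,0,0,0]' --jaw -0.7 --squeeze 15

```text
time: 37.7
tool_pos: [0.4423, 0.259, 0.2441]
tool_rot: [-3.142, 0.0, 1.571]
contact_force: [-0.4, -0.2, -1.4]
opening: 0.0271
grip_force: 14.6
```

>>> arm_command --pt "0 0 2" --pt "0 0 4" --pt "0 0 8" --pt "0 0 15" --pt "0 0 20" --pt "0 0 20" --pt "0 0 16" --pt "0 0 0" --pt "0 0 0" --spin '[0,0,0,0,0,0,0,0,0]'

```text
time: 38.6
tool_pos: [0.4421, 0.2589, 0.3293]
tool_rot: [3.141, -0.0, 1.571]
contact_force: [-0.4, -0.7, -0.9]
opening: 0.0274
grip_force: 14.6
```

Run:
```python
from h import *
s=cap("scene")
im=s["img"][20:180,220:400]; cv2.imwrite("pics/a8.png",cv2.resize(im[:,:,::-1],None,fx=3,fy=3,interpolation=cv2.INTER_CUBIC))
```

```text
(no output)
```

View pics/a8.png

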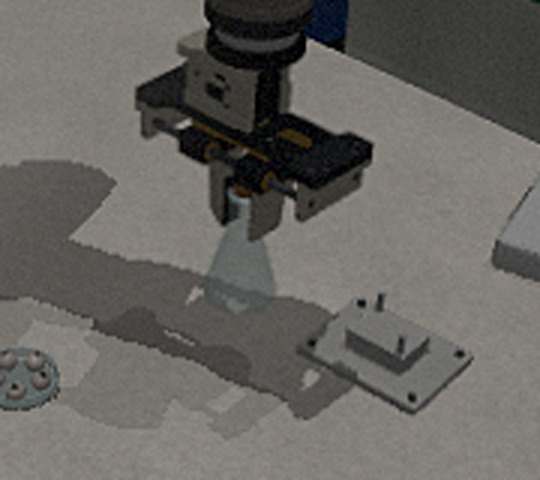

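The flask hangs upright by its neck (opening 27 mm). I'm carrying it to the riser.

>>> arm_command --pt "5 -4 0" --pt "10 -8 0" --pt "15 -11 0" --pt "16 -12 0" --pt "16 -12 0" --pt "16 -12 0" --pt "16 -12 0" --pt "16 -12 0" --pt "16 -12 0" --pt "16 -12 0" --pt "16 -12 0" --pt "16 -12 0" --pt "14 -11 0" --pt "9 -7 0" --pt "5 -4 0" --pt "2.8 -1.5 0" --pt "0 0 0" --pt "0 0 0" --spin '[0,0,0,0,0,0,0,0,0,0,0,0,0,0,0,0,0,0]'

```text
time: 40.45
tool_pos: [0.6468, 0.1049, 0.3292]
tool_rot: [-3.141, -0.0, 1.571]
contact_force: [-0.8, -0.6, -0.9]
opening: 0.0272
grip_force: 14.6
```

>>> arm_command --pt "0 0 -6" --pt "0 0 -10" --pt "0 0 -8" --pt "0 0 -6" --pt "0 0 -3" --pt "0 0 -2" --pt "0 0 -1" --pt "0 0 -1" --pt "0 0 0" --pt "0 0 0" --spin '[0,0,0,0,0,0,0,0,0,0]'

```text
time: 41.45
tool_pos: [0.6472, 0.1045, 0.2924]
tool_rot: [3.141, -0.0, 1.571]
contact_force: [0.2, 0.7, -1.8]
opening: 0.0272
grip_force: 14.6
```

Contact is expected at a TCP height of about 289.1.

>>> arm_command --pt "0 0 -1" --pt "0 0 -1" --pt "0 0 -0.5" --pt "0 0 -0.5" --pt "0 0 -0.5" --pt "0 0 0" --pt "0 0 0" --spin '[0,0,0,0,0,0,0]'

```text
time: 42.15
tool_pos: [0.6471, 0.1045, 0.289]
tool_rot: [3.141, -0.0, 1.571]
contact_force: [-1.9, -0.6, 2.8]
opening: 0.0274
grip_force: 14.7
```

>>> arm_command --pt "0 0 -0.3" --pt "0 0 0" --pt "0 0 0" --pt "0 0 0" --pt "0 0 0" --pt "0 0 0" --pt "0 0 0" --pt "0 0 5" --pt "0 0 10" --pt "0 0 20" --pt "0 0 30" --pt "0 0 30" --pt "0 0 20" --spin '[0,0,0,0,0,0,0,0,0,0,0,0,0]' --jaw 1

```text
time: 43.45
tool_pos: [0.6471, 0.1045, 0.4071]
tool_rot: [3.137, -0.0, 1.571]
contact_force: [0.0, 0.9, -0.0]
opening: 0.0917
grip_force: 0.0
```

>>> arm_command --pt "-20 15 0" --pt "-20 20 0" --pt "-20 20 0" --pt "-20 20 0" --pt "-20 20 0" --pt "-20 20 0" --pt "-20 20 0" --pt "-20 20 0" --pt "-20 20 0" --pt "-20 20 0" --pt "0 0 0" --pt "0 0 0" --spin '[0,0,0,0,0,0,0,0,0,0,0,0]'

```text
time: 44.65
tool_pos: [0.4469, 0.2998, 0.4043]
tool_rot: [3.14, -0.0, 1.572]
contact_force: [0.2, -0.1, 0.2]
opening: 0.0919
grip_force: 0.0
```

Run:
```python
from h import *
exec(open("meas.py").read().split("brown=")[0])
c=cap("top"); s=cap("scene")
dark=lambda h:h[...,2]<60
print("bulb",blob(c,(250,140,270,185),lambda h:h[...,2]<70,.09))
print("cork",blob(c,(205,140,235,170),lambda h:(h[...,1]>100)&(h[...,2]>110),.16))
print("knob",blob(c,(286,150,306,176),lambda h:h[...,2]<42,.137))
W=cloud(c); w=W[125:205,195:330].reshape(-1,3)*1000
for lo,hi in((154,166),(138,148),(85,106)):
    q=w[(w[:,2]>lo)&(w[:,2]<hi)]; print(lo,len(q),q.mean(0).round(1) if len(q) else 0)
a=c["img"][120:215,185:340]; cv2.imwrite("pics/a9.png",np.vstack([cv2.resize(a[:,:,::-1],(480,294)),cv2.resize(s["img"][130:310,180:380][:,:,::-1],(480,306))]))
```

```text
bulb (array([625. ,  -8.7,  34.8,  26.4,   0.9]), array([625., -10.,  19.]), array([259.1, 160.2]))
cork (array([649.6, 105.6,  26.9,  25.2,  80.8]), array([652., 105.,  17.]), array([212.4, 144.4]))
knob (array([ 618. , -109.5,    9.7,    4.3,   56.8]), array([ 618., -110.,    5.]), array([297.9, 160.2]))
154 71 [647.8 104.8 161.1]
138 110 [633.5 -31.7 144.4]
85 479 [620.  -63.1  96.9]
```

View pics/a9.png

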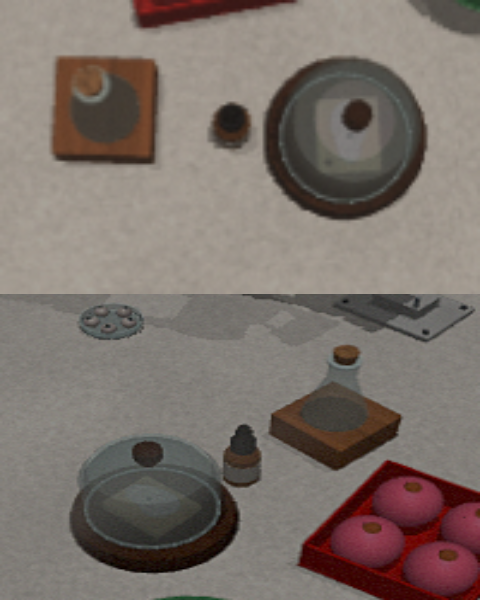

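The picture shows all four in place and upright: the flask base is centred on the riser, the bottle is midway, and the dome rim is concentric with the plinth over the plate. Handing in.

```bash
python3 -c "
from cell import *
print(hand_in())"
```

```text
the job is handed in; nothing more can be done
None
```

I've handed the job in: the last pictures show the ear plate under the centred dome on the plinth, the flask on the riser and the bottle midway between, all four upright. The jar and bowl were never approached, and `hand_in()` returned no verdict.

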